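# Check the spring corners of the portion balance

### The job

Check both springs of the portion balance before service: with the fingertips press the carrier's left-hand pad (seen from the robot) down until its pointer stands between the two prongs of the black rider, keep it there for a second, let it spring back fully; then do the same with the right-hand pad, and leave the balance free. Press one corner at a time, gently and without driving a pointer down past its rider, and do not pick up or shift the riders or anything else on the table.

Things in the scene. Friction and masses are not known exactly. Their poses are not given: they have to be found in the camera images.
- balance: Portion balance, fixed: white base 200 x 390 (y) x 12 mm, origin under it, x away from the robot, y left. A steel V carrier sits on a ball pivot at x 60, z 76 mm: two arms at right angles run towards the robot, left and right, each to a round dark pad on a coil spring. A 120 mm pan lies between (rim 88 mm up). A pointer past each pad moves before a 90 mm post with a black fork rider.
- left_pad (a point): Centre of the top of the left pad: 40 mm across, 83 mm above the table at rest, 150 mm from the pivot, at (-46, +106) mm in the balance's x, y. Pressed it goes straight down (stop at 36 mm), and springs back when let go: about 1.5 N to start it and 0.35 N per mm more. Pressed mid-pad, it hardly moves the other corner.
- left_pointer_tip (a point): Tip of the left pointer (blade 3 mm thick, 6 mm wide), 76 mm above the table at rest, 210 mm from the pivot at (-88, +148) mm in the balance's x, y. It goes down 1.4 mm for each mm the pad goes down.
- left_fork (a point): Middle of the notch of the left rider, a black block 18 mm tall with two prongs; the notch between the prongs is 12 mm high, the prongs 3 mm thick. It lies straight below the resting pointer tip by 17 to 32 mm; the pointer passes the prongs' ends freely.
- left_tilt (a joint): Tilt of the carrier at its left corner, rad: 0 at rest, growing as the left pad goes down (pad drop = 150 mm x sin, pointer drop = 210 mm x sin), stop at 0.24.
- right_pad (a point): Centre of the top of the right pad: 40 mm across, 83 mm above the table at rest, 150 mm from the pivot, at (-46, -106) mm in the balance's x, y. Pressed it goes straight down (stop at 36 mm), and springs back when let go: about 1.5 N to start it and 0.35 N per mm more. Pressed mid-pad, it hardly moves the other corner.
- right_pointer_tip (a point): Tip of the right pointer (blade 3 mm thick, 6 mm wide), 76 mm above the table at rest, 210 mm from the pivot at (-88, -148) mm in the balance's x, y. It goes down 1.4 mm for each mm the pad goes down.
- right_fork (a point): Middle of the notch of the right rider, a black block 18 mm tall with two prongs; the notch between the prongs is 12 mm high, the prongs 3 mm thick. It lies straight below the resting pointer tip by 17 to 32 mm; the pointer passes the prongs' ends freely.
- right_tilt (a joint): Tilt of the carrier at its right corner, rad: 0 at rest, growing as the right pad goes down (pad drop = 150 mm x sin, pointer drop = 210 mm x sin), stop at 0.24.
- jar: Clear jar with a green lid, 69 mm across, 84 mm tall, loose behind the balance; origin at the underside. Bystander.
- spice_jar: Spice jar with a yellow lid, 43 mm across, 102 mm tall, loose behind the balance; origin at the underside. Bystander.
- carrot_piece: Half carrot, about 45 x 45 x 42 mm, loose between balance and robot; origin at the underside. Bystander.
- burdock: Piece of burdock root, 121 mm long, 21 x 15 mm thick, loose to the left of the balance; origin at the underside. Bystander.

How it is judged:
By the outcome, as a careful person would: the job done as asked, in the order asked, and still so for the second after the job is handed in, with the robot touching nothing.
It also fails if it takes over 51 s, if anything falls off the work surface, if the arm or the gripper's body presses on something with over 40 N, if the wrist force passes 120 N, or if a joint passes its speed limit or range.

### The arm

A 6-joint arm with a two-finger parallel gripper is mounted at the origin on a cart in front of the work surface, level with it; the furniture and walls round the work are solid. World frame = base frame: x ahead of the robot, y to its left, z up, the work surface at z = 0. Lengths are in m, angles in rad, forces in N, time in s.
With the tool pointing down it reaches from about 0.25 to 0.775 m from the base axis. Payload 4 kg.
Tool frame: the origin (TCP) lies at the very end of the fingers, on their centre line; the grasp point (between the pads) lies 19 mm behind it; z points along the fingers, y is the line along which they close (so a half turn about z gives the same grasp; the last joint's range is limited). The gripper opens to 85 mm and grips with 20 to 120 N. Pads are 22 mm wide; open, the fingers measure 114 mm over their backs; the gripper's body (76 mm by 85 mm) begins 54 mm behind the grasp point. The pads swing forward as they close: fully open they stand 13 mm farther back than shut.
Start: joints at [1.132, 0.087, 1.371, -0, 1.684, -0.103], TCP at [0.181, 0.519, 0.231] pointing down, gripper open.
Joint ranges: [-3.1, 3.1], [-0.76, 2.03], [0.27, 2.55], [-1.08, 4.22], [0.17, 2.65], [-2.57, 2.57]. Speed limits (rad/s): [2.79, 2.79, 3.14, 3.14, 3.14, 3.14].

### API

Orientations are given as [roll, pitch, yaw] about the fixed x, y, z axes, in that order (R = Rz(yaw) Ry(pitch) Rx(roll)).
In Python, from station import readout, imaging, order gives the robot as it stands.
- The arm moves only by the shell command python3 -m pendant 'ROWS'. ROWS is JSON, a list of rows, each a list of 7 numbers: the opening, from -1 (shut) to 1 (fully open), then the shift along the tool's x, y, z in mm, then the turn, a rotation vector about the tool's x, y, z in rad. A call has 1 to 12 rows; each row shifts and turns the commanded pose from where the row before left it, along the tool's axes as they then stand; what a row does not reach is not made up. A row lasts 1/8 s, in which the tool goes at most 62.5 mm and 10.7 degrees, less where a joint would pass 70% of its speed; a pose out of reach is approached as far as the arm can. A call with a gripper value outside its range is refused whole. The fingers move at their own pace and stop on an object; the grip force is fixed at half the most. Time passes only in rows, so rows that do not move let the fingers close. It gives the time, the measured TCP pose, the force, the opening and the grip force at its end, in the units of the state.
- readout.get_obs(): the state, without advancing time (a new reading comes with each control period).
- imaging.get_image(name): name is "scene" or "top"; returns a dict with "pixels" (400x640x3 uint8, blue, green, red), "depth" (400x640 float32, m along the optical axis (not along the pixel's ray), 0 where there is no reading), "intrinsics" (3x3 intrinsics, pixels), "k1" (the pictures are not rectified: a ray, as slopes to the right and down, at radius r is drawn at 1 + k1 r^2 times it, then the intrinsics apply), "extrinsics" (4x4, takes a point from camera to world coordinates). Camera axes: x right, y down, z forward; pixel columns grow to the right and rows downward; lengths in m; the calibration is good to about 2 mm. A picture is of the moment at which its call begins.
- order.hand_in(): hands the job in; it is judged then, once.
Trained networks look in the newest picture that a camera, given by its name, has taken for a name from the list of things; names that differ only in an ending like _2 or _b are one class to them, and where a whole thing is asked for, a point or a joint stands for the part that bears it (a point fixed in the world has none). Each returns a list of dicts, best first, with "score" (0 to 1); they miss things now and then, are a little off and sometimes report something else, mostly with a low value. They report only what shows in the picture. A call takes as long as a camera call.
- imaging.cut_out(camera, query): "region" (400x640 bool, what is visible of it) and "bbox" ([centre column, centre row, width, height] in pixels, round what is visible of it).
The state is a dict: "t": time; "joint_pos": joint angles; "dq": joint speeds; "joint_efforts": joint torques, N m; "tool_pos": TCP position; "orientation": TCP orientation; "wrist_force": force on the tool from outside, world axes, zero at the start; "ft_torque": the same for the moment, N m; "grip_width": finger opening in m; "grasp_force": force on a finger pad.
Only numpy, scipy, OpenCV 4.12 (cv2) and the standard library are available. Lean on these libraries where they do the work, as an engineer would, in place of code of your own. Each camera call takes 0.05 s, during which the arm holds its last target. There are 200 camera calls.

## Working session

There is one attempt and no reset: what is moved stays moved. The work goes in short steps, Python scripts to look and compute and a shell command to move; the robot and the scene stay as the last step left them, time stands still between calls to the robot, and variables do not carry over. Pictures are saved under pics/ and viewed, at most 10 in all, crops included, and the job is handed in when it is done.

```bash
mkdir -p pics
cat > h.py <<'E'
import numpy as np, cv2
from station import readout, imaging, order
def world(im,u,v,d=None):
    K=im["intrinsics"];x=(u-K[0,2])/K[0,0];y=(v-K[1,2])/K[1,1]
    a,b=x,y
    for _ in range(20):
        s=1+im["k1"]*(a*a+b*b);a,b=x/s,y/s
    if d is None: d=im["depth"][int(round(v)),int(round(u))]
    return (im["extrinsics"]@np.array([a*d,b*d,d,1]))[:3]
def proj(im,p):
    c=np.linalg.inv(im["extrinsics"])@np.append(p,1);a,b=c[:2]/c[2];s=1+im["k1"]*(a*a+b*b)
    K=im["intrinsics"];return K[0,0]*a*s+K[0,2],K[1,1]*b*s+K[1,2]
E
python3 - <<'E'
from h import *
for c in("scene","top"):
    im=imaging.get_image(c);cv2.imwrite(f"pics/{c}0.png",im["pixels"])
    print(c,im["extrinsics"].round(3).tolist(),im["intrinsics"].tolist(),im["k1"])
    for q in("balance","left_pad","right_pad","left_pointer_tip","right_pointer_tip","left_fork","right_fork","jar","spice_jar","carrot_piece","burdock"):
        for r in imaging.cut_out(c,q)[:2]:
            m=r["region"]&(im["depth"]>0);v,u=np.nonzero(m)
            if len(v)==0: continue
            P=np.array([world(im,a,b) for a,b in zip(u[::max(1,len(u)//300)],v[::max(1,len(u)//300)])])
            print(c,q,round(r["score"],2),np.round(r["bbox"]),len(v),np.median(P,0).round(3),P.max(0).round(3),P.min(0).round(3))
print(readout.get_obs())
E
```

```text
scene [[0.699, -0.427, 0.573, 0.029], [-0.715, -0.433, 0.549, -0.44], [0.014, -0.794, -0.608, 0.664], [0.0, 0.0, 0.0, 1.0]] [[420.4704912818264, 0.0, 323.6106410795841], [0.0, 420.4704912818264, 198.4362688551038], [0.0, 0.0, 1.0]] -0.06221263285003288
scene balance 0.92 [356. 268. 187. 140.] 12715 [ 0.517 -0.074  0.012] [0.658 0.166 0.088] [ 0.432 -0.23  -0.002]
scene left_pad 0.68 [334. 252. 108.  84.] 2728 [ 0.531 -0.036  0.082] [0.688 0.108 0.089] [ 0.454 -0.175 -0.004]
scene right_pad 0.82 [334. 253. 107.  88.] 2821 [ 0.531 -0.033  0.082] [0.623 0.173 0.09 ] [ 0.454 -0.175 -0.001]
scene right_pad 0.51 [294. 193.  22.  27.] 193 [0.616 0.225 0.012] [0.636 0.291 0.017] [ 0.595  0.176 -0.   ]
scene left_pointer_tip 0.69 [332. 250. 107.  86.] 2730 [ 0.532 -0.037  0.082] [0.621 0.115 0.089] [ 0.458 -0.173  0.011]
scene left_pointer_tip 0.68 [433. 226.  29.  47.] 905 [ 0.692 -0.131  0.063] [ 0.73  -0.103  0.103] [ 0.685 -0.148 -0.002]
scene right_pointer_tip 0.8 [334. 252. 107.  86.] 2969 [ 0.53  -0.035  0.082] [0.681 0.128 0.089] [ 0.458 -0.173  0.   ]
scene right_fork 0.68 [388. 304.
[... 2242 characters left out ...]
'joint_pos': array([ 1.13190556e+00,  8.71904060e-02,  1.37068876e+00,  4.80679275e-05,
        1.68363821e+00, -1.03090746e-01]), 'dq': array([-5.37779281e-04, -5.26829520e-05, -4.89033616e-04, -1.06886881e-03,
        3.51614936e-04,  6.41315500e-04]), 'joint_efforts': array([-6.29853475e-04, -3.51725185e+01, -3.13467157e+01, -2.63991724e-04,
        2.86419181e-04, -2.30779492e-06]), 'tool_pos': array([0.18122709, 0.51929405, 0.23135184]), 'orientation': array([ 3.14151285e+00, -3.97608976e-05,  2.80579804e+00]), 'wrist_force': array([-0.55592484,  1.13800323, -0.11449267]), 'ft_torque': array([-0.01055837,  0.02347484,  0.02028146]), 'grasp_force': 0.0, 'grip_width': 0.08528440454727393}
```

Run:
```python
from h import *
a=cv2.imread("pics/scene0.png")[180:345,245:465];cv2.imwrite("pics/s1.png",cv2.resize(a,None,fx=3.6,fy=3.6,interpolation=2))
a=cv2.imread("pics/top0.png")[165:275,275:455];cv2.imwrite("pics/t1.png",cv2.resize(a,None,fx=4.4,fy=4.4,interpolation=2))
```

```text
(no output)
```

View pics/s1.png

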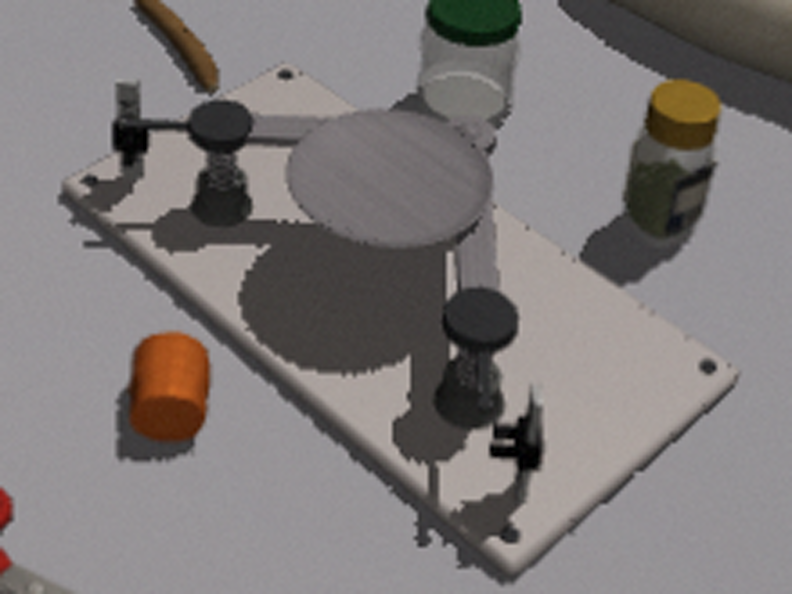

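View pics/t1.png

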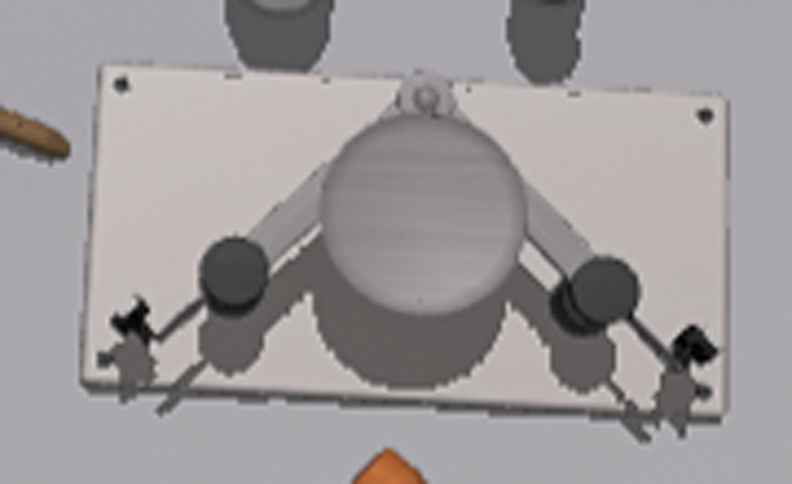

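```bash
cat >> h.py <<'E'
def cloud(im):
    K=im["intrinsics"];v,u=np.mgrid[0:400,0:640];uv=np.stack([u,v],-1).reshape(-1,1,2).astype(float)
    n=cv2.undistortPoints(uv,K,np.array([im["k1"],0,0,0.])).reshape(400,640,2)
    d=im["depth"];P=np.concatenate([n*d[...,None],d[...,None]],-1)
    P=P@im["extrinsics"][:3,:3].T+im["extrinsics"][:3,3];P[d<=0]=np.nan
    return P
E
python3 - <<'E'
from h import *
for c in("top","scene"):
    im=imaging.get_image(c);P=cloud(im);g=im["pixels"].max(2)
    pads=[]
    for y0 in(.08,-.13):
        m=(abs(P[...,2]-.083)<.006)&(g<95)&(abs(P[...,0]-.5)<.06)&(abs(P[...,1]-y0)<.04)
        n,l,s,ce=cv2.connectedComponentsWithStats(m.astype(np.uint8))
        k=1+np.argmax(s[1:,4]);q=P[l==k];mid=(q.min(0)+q.max(0))/2
        print(c,"pad",len(q),q.mean(0).round(4),mid.round(4),np.ptp(q,axis=0).round(3));pads.append(q.mean(0))
    a,b=pads;d=a-b;print("sep",np.hypot(*d[:2]),"yaw",np.arctan2(-d[0],d[1]))
    m=(g<95)&(P[...,2]>.095)
    print("base z",np.nanmedian(P[(abs(P[...,0]-.6)<.02)&(abs(P[...,1]+.15)<.02)],0))
    yaw=np.arctan2(-d[0],d[1]);R=np.array([[np.cos(yaw),-np.sin(yaw)],[np.sin(yaw),np.cos(yaw)]])
    o=(a+b)[:2]/2-R@[-.046,0];print("origin",o)
    for s in(1,-1):
        t=R@[-.088,s*.148]+o;print("tip",t,proj(im,[*t,.076]))
        L=(P[...,:2]-o)@R; m=(np.hypot(L[...,0]+.088,L[...,1]-s*.148)<.03)&(g<60)&(P[...,2]>.03)
        for v,u in zip(*np.nonzero(m)):
            print(u,v,g[v,u],(L[v,u]*1000).round(),(P[v,u,2]*1000).round(1),end=";")
        print()
E
```

```text
top pad 198 [0.5109 0.0787 0.0831] [0.5113 0.0816 0.0826] [0.038 0.043 0.01 ]
top pad 209 [ 0.4951 -0.1345  0.083 ] [ 0.4865 -0.1403  0.0829] [0.064 0.059 0.012]
sep 0.21381528662371183 yaw -0.07429132493819254
base z [ 0.60041074 -0.15008182  0.0123336 ]
origin [ 0.5488684 -0.0313376]
tip [0.47209614 0.12278579] (np.float64(310.23646947881525), np.float64(242.54059755833657))
307 234 25 [-65. 158.] 54.5;305 235 57 [-71. 162.] 83.7;306 235 21 [-69. 160.] 69.8;307 235 24 [-68. 158.] 58.3;308 235 20 [-67. 155.] 59.1;304 236 47 [-73. 165.] 78.1;305 236 3 [-71. 163.] 66.6;306 236 16 [-70. 160.] 52.5;307 236 24 [-70. 158.] 55.5;301 237 32 [-73. 173.] 55.0;302 237 46 [-77. 169.] 88.8;303 237 44 [-75. 167.] 77.4;304 237 13 [-74. 165.] 62.0;305 237 8 [-72. 163.] 52.7;306 237 8 [-73. 160.] 56.6;307 237 41 [-71. 158.] 46.5;301 238 25 [-76. 173.] 58.6;302 238 23 [-76. 170.] 61.3;303 238 18 [-76. 168.] 57.3;304 238 8 [-76. 165.] 59.4;305 238 12 [-75. 163.] 52.9;306 238 9 [-75. 160.] 55.6;307 238 43 [-74. 158.] 50.6;302 239 13 [-78. 170.] 55.0;303 239 7 [-78. 167.] 57.1;304 239 23 [-78. 165.] 55.
[... 10914 characters left out ...]
4 [ -80. -167.] 52.4;390 307 9 [ -78. -168.] 51.2;391 307 10 [ -78. -170.] 52.5;392 307 12 [ -79. -172.] 55.7;393 307 7 [ -75. -172.] 52.2;394 307 16 [ -76. -175.] 55.7;389 308 5 [ -79. -167.] 48.2;390 308 5 [ -78. -168.] 49.2;391 308 4 [ -78. -170.] 50.3;392 308 8 [ -77. -172.] 50.8;393 308 12 [ -75. -172.] 50.1;394 308 17 [ -73. -173.] 49.7;389 309 3 [ -80. -168.] 46.7;390 309 5 [ -78. -169.] 46.2;391 309 5 [ -77. -170.] 46.2;392 309 5 [ -75. -171.] 46.1;393 309 0 [ -76. -173.] 49.2;394 309 58 [ -73. -174.] 46.6;389 310 16 [ -72. -163.] 32.4;390 310 24 [ -75. -167.] 39.2;391 310 33 [ -74. -168.] 39.5;392 310 56 [ -75. -171.] 43.6;389 311 40 [ -72. -163.] 30.5;389 312 40 [ -74. -165.] 30.2;
```

The two pictures show the left pad at scene crop (220,125) and the right pad at (480,320). Their riders are at (130,133) and (515,443), and the prongs resolve. The notch centres come out about 29.5 mm (left) and 22.3 mm (right) below the pointers, so the pads need to drop about 21 and 16 mm.

```bash
cat > d.py <<'E'
from h import *
import sys
from scipy.spatial.transform import Rotation as Ro
o=readout.get_obs();R=Ro.from_euler("xyz",o["orientation"]).as_matrix()
for n,t in(("L",[.511,.0765,.1]),("R",[.4964,-.135,.1])):print(n,(R.T@(np.array(t)-o["tool_pos"])*1000).round(1))
print(o["t"],o["tool_pos"].round(4),o["orientation"].round(3),o["wrist_force"].round(2))
E
python3 d.py
```

```text
L [-457.2 -309.4  131.3]
R [-513.2 -513.9  131.3]
1.3 [0.1812 0.5193 0.2314] [3.141 0.    2.806] [-0.02  0.1   0.91]
```

```bash
python3 -m pendant '[[-1,-30,-20,0,0,0,0],[-1,-42,-28,0,0,0,0],[-1,-42,-28,0,0,0,0],[-1,-42,-28,0,0,0,0],[-1,-42,-28,0,0,0,0],[-1,-42,-28,0,0,0,0],[-1,-42,-28,10,0,0,0],[-1,-42,-28,20,0,0,0],[-1,-42,-28,20,0,0,0],[-1,-42,-28,20,0,0,0],[-1,-30,-20,20,0,0,0],[-1,-20,-10,10,0,0,0]]'; python3 d.py
```

```text
t: 2.8
tool_pos: [0.5143, 0.0818, 0.13]
orientation: [-3.141, -0.002, 2.804]
wrist_force: [-0.3, 0.4, -0.2]
grip_width: -0.0004
grasp_force: 0.0
L [ 1.3 -6.1 30. ]
R [ -54.9 -210.5   30. ]
2.8 [0.5143 0.0818 0.13  ] [-3.141e+00 -2.000e-03  2.804e+00] [-0.27  0.36 -0.18]
```

```bash
python3 -m pendant '[[-1,1,-6,5,0,0,0],[-1,0,0,15,0,0,0],[-1,0,0,15,0,0,0],[-1,0,0,5,0,0,0],[-1,0,0,0,0,0,0]]'; python3 d.py
python3 - <<'E'
from h import *
o=[]
for c,(u,v) in(("top",(335,225)),("scene",(300,215))):
    p=imaging.get_image(c)["pixels"][v-38:v+38,u-50:u+50];o.append(cv2.resize(p,None,fx=3.9,fy=3.9,interpolation=2))
cv2.imwrite("pics/c2.png",np.hstack(o))
E
```

```text
t: 3.42
tool_pos: [0.5107, 0.0784, 0.0908]
orientation: [-3.141, -0.001, 2.807]
wrist_force: [0.3, -0.5, -0.2]
grip_width: -0.0001
grasp_force: 0.0
L [-0.9 -1.7 -9.2]
R [ -56.6 -206.3   -9.2]
3.425 [0.5107 0.0784 0.0908] [-3.141e+00 -1.000e-03  2.807e+00] [ 0.31 -0.53 -0.16]
```

View pics/c2.png

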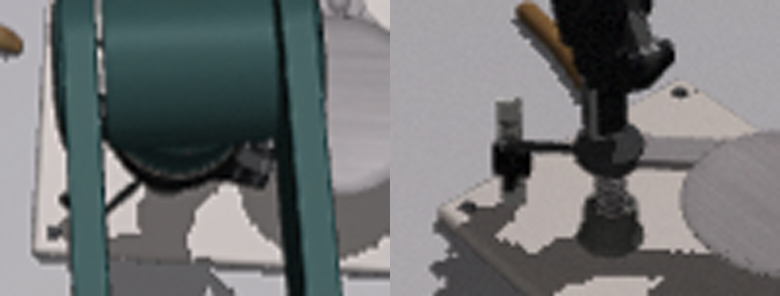

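The scene half (right) shows the shut fingertips just above the left pad at crop (605,140), with the pointer and rider in full view at (510,155). I'll press part-way first and measure.

```bash
cat > p.py <<'E'
from h import *
import sys
s=int(sys.argv[1]);im=imaging.get_image("scene");P=cloud(im)
o=np.array([.5496,-.0326]);y=-.07;R=np.array([[np.cos(y),-np.sin(y)],[np.sin(y),np.cos(y)]])
L=(P[...,:2]-o)@R;L[...,1]*=s;g=im["pixels"].max(2)
r=(L[...,1]-L[...,0]-.0424*0)/2**.5; w=(L[...,0]+.06+L[...,1]-.12)/2**.5   # r along the arm (pivot at x=60: subtract), w across it
r=(L[...,1]-(L[...,0]-.06))/2**.5;w=((L[...,0]-.06)+L[...,1])/2**.5
for a in(178,184,190,196,202,208):
    m=(abs(r*1000-a)<3)&(abs(w)<.007)&(g<75)&(P[...,2]>.03)
    print("r",a,m.sum(),(P[m][:,2]*1000).round(1).tolist())
ob=readout.get_obs();print(ob["t"],ob["tool_pos"].round(4),ob["wrist_force"].round(1))
c=(278,214) if s>0 else (383,297)
q=im["pixels"][c[1]-25:c[1]+25,c[0]-32:c[0]+32];cv2.imwrite(sys.argv[2],cv2.resize(q,None,fx=9,fy=9,interpolation=2))
E
python3 p.py 1 pics/x0.png
python3 -m pendant '[[-1,-1,-2,4,0,0,0],[-1,0,0,3,0,0,0],[-1,0,0,3,0,0,0],[-1,0,0,3,0,0,0],[-1,0,0,3,0,0,0],[-1,0,0,3,0,0,0],[-1,0,0,0,0,0,0],[-1,0,0,0,0,0,0]]'; python3 p.py 1 pics/x1.png
```

```text
r 178 31 [453.6, 452.4, 452.7, 452.8, 451.9, 451.5, 452.3, 450.8, 450.4, 450.7, 451.3, 449.3, 450.0, 450.0, 449.9, 448.9, 448.3, 448.7, 448.4, 447.2, 195.5, 193.9, 190.1, 188.4, 185.7, 75.7, 76.9, 75.3, 77.2, 76.9, 73.9]
r 184 33 [452.5, 450.2, 450.9, 450.5, 451.1, 448.8, 449.2, 450.6, 448.1, 448.5, 449.3, 447.4, 447.3, 448.6, 446.2, 446.6, 446.9, 445.0, 444.8, 301.5, 299.6, 263.4, 264.7, 263.9, 263.1, 264.2, 263.2, 75.3, 76.0, 77.8, 75.2, 76.2, 77.0]
r 190 26 [449.7, 450.3, 448.5, 448.5, 448.7, 447.4, 447.9, 448.2, 447.1, 446.6, 447.0, 445.4, 445.8, 445.7, 443.7, 443.9, 444.6, 444.8, 287.3, 264.7, 76.9, 75.3, 75.6, 73.9, 76.5, 73.9]
r 196 33 [460.9, 459.7, 459.6, 458.3, 458.5, 456.4, 454.4, 453.3, 452.2, 449.6, 447.9, 447.7, 448.4, 446.4, 446.5, 446.0, 445.8, 442.8, 444.5, 444.5, 441.8, 443.5, 442.6, 441.2, 76.9, 76.0, 76.3, 77.3, 76.6, 76.7, 74.9, 74.9, 76.5]
r 202 71 [463.1, 463.0, 462.4, 462.4, 462.2, 462.4, 461.8, 462.3, 461.0, 460.1, 460.3, 460.6, 460.1, 459.3, 459.0, 459.0, 459.1, 458.3, 457.9, 457.4, 456.6, 456.7, 455.9, 455.7, 454.7, 454.7, 454.5, 454.0, 453.5, 453.6, 452.2,
[... 1894 characters left out ...]
5.1, 445.3, 444.4, 444.2, 443.8, 443.0, 442.7, 443.0, 442.8, 441.6, 442.2, 441.5, 440.5, 440.1, 439.6, 439.7, 439.2, 438.1, 437.7, 438.4, 437.8, 437.0, 436.6, 435.3, 435.4, 434.4, 433.7, 434.2, 433.3, 433.2, 432.9, 432.5, 432.4, 431.9, 431.6, 430.6, 430.7, 430.2, 430.3, 429.1, 429.7, 429.2, 428.8, 427.6, 427.8, 427.2, 426.4, 425.8, 425.3, 425.3, 425.9, 423.8, 424.0, 424.0, 423.1, 423.0, 423.0, 64.7, 65.3, 66.1, 67.6, 65.2, 66.7, 63.8, 60.8, 64.2]
r 208 29 [446.0, 448.0, 446.6, 446.6, 448.2, 448.0, 447.7, 445.7, 444.8, 443.0, 440.8, 439.7, 436.5, 435.0, 434.8, 432.9, 430.7, 427.6, 425.4, 424.6, 66.7, 63.8, 64.8, 63.4, 63.6, 54.5, 55.3, 40.0, 40.1]
4.625 [0.5117 0.0758 0.0727] [-1.1  1.1  5.4]
```

View pics/x1.png

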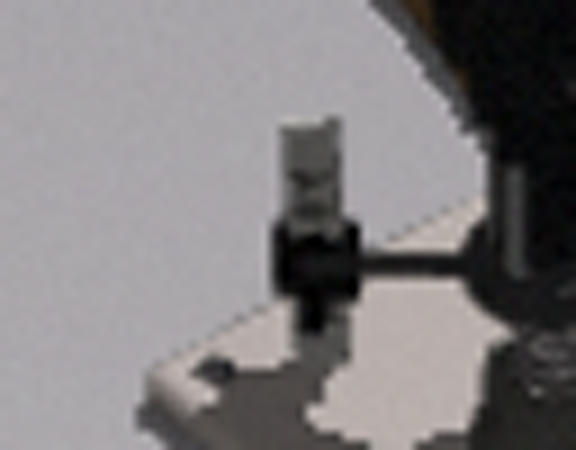

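```bash
sed -i 's/(P\[...,2\]>.03)/(P[...,2]>.03)\&(P[...,2]<.09)/; s/(P\[m\]\[:,2\]\*1000).round(1).tolist()/np.median(P[m][:,2])*1000,(P[m][:,2]*1000).round(1).tolist()/' p.py
python3 -m pendant '[[-1,0,0,3,0,0,0],[-1,0,0,3,0,0,0],[-1,0,0,3,0,0,0],[-1,0,0,2,0,0,0],[-1,0,0,0,0,0,0]]'; python3 p.py 1 pics/x2.png
```

```text
t: 5.25
tool_pos: [0.5123, 0.0756, 0.0624]
orientation: [3.141, 0.002, 2.806]
wrist_force: [-1.9, 0.2, 7.7]
grip_width: 0.0002
grasp_force: 4.0
r 178 6 56.302050214204094 [55.2, 55.6, 56.2, 56.9, 56.8, 56.4]
r 184 6 54.102709838983856 [54.6, 57.4, 53.6, 54.4, 53.8, 52.5]
r 190 6 53.88660856519684 [53.7, 54.1, 54.5, 54.1, 52.8, 53.1]
r 196 9 53.35864466399776 [53.4, 54.4, 54.4, 54.2, 52.7, 54.0, 51.2, 52.1, 51.3]
r 202 7 52.73261204904711 [52.8, 53.2, 54.9, 52.6, 52.7, 51.0, 51.7]
r 208 8 52.611160346556055 [56.8, 54.7, 54.1, 54.0, 51.2, 50.5, 38.5, 38.5]
5.3 [0.5124 0.0756 0.0625] [-0.9 -0.   8.2]
```

View pics/x2.png

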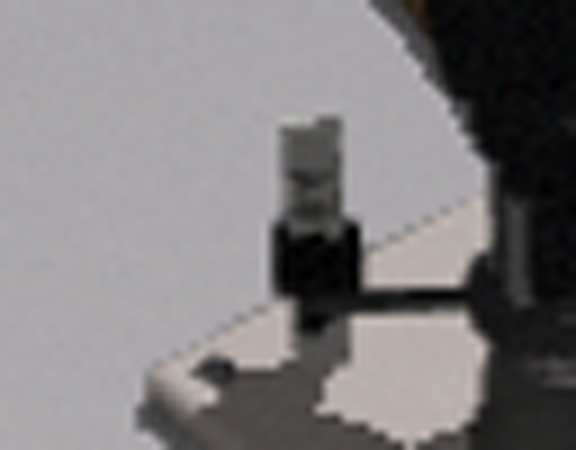

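```bash
cat > f.py <<'E'
from h import *
import sys
# darkness centroid of the blade per column -> height of blade at tip (camera frame bias taken from rest picture)
o=np.array([.5496,-.0326]);y=-.07;R=np.array([[np.cos(y),-np.sin(y)],[np.sin(y),np.cos(y)]])
im=imaging.get_image("scene")
def pt(r,th): return np.array([*(o+R@[.06-r*np.cos(th)/2**.5,r*np.cos(th)/2**.5]),.076-r*np.sin(th)])
ths=np.linspace(-.01,.24,126)
for f in sys.argv[1:]:
    g=cv2.resize(cv2.imread(f),(64,50),interpolation=cv2.INTER_AREA).max(2).astype(float)
    out=[]
    for c in range(285,293):
        k=c-(278-32);rows=[]
        col=g[:,k]
        v=np.array([np.interp(c,*zip(*sorted(proj(im,pt(r,th)) for r in np.linspace(150,215,30)/1e3))) for th in ths])-(214-25)
        # local minima of column
        i=[j for j in range(8,45) if col[j]<70 and col[j]<=col[j-1] and col[j]<col[j+1]]
        if not i: continue
        for j in i[:2]:
            s=slice(max(0,j-3),j+4);bg=np.median([col[j-3],col[j+3]]);wt=np.clip(bg-col[s],0,None)
            vv=(wt*np.arange(j-3,j+4)).sum()/wt.sum();out.append((c,round(vv,2),round(210*np.sin(np.interp(vv,v,ths)),1)))
    print(f,out)
E
python3 f.py pics/x0.png pics/x1.png pics/x2.png
```

```text
pics/x0.png [(285, np.float64(26.26), np.float64(2.6)), (285, np.float64(29.58), np.float64(12.9)), (286, np.float64(25.52), np.float64(0.2)), (287, np.float64(25.22), np.float64(-0.9)), (288, np.float64(25.25), np.float64(-1.0)), (289, np.float64(25.2), np.float64(-1.3)), (290, np.float64(25.19), np.float64(-1.5)), (291, np.float64(25.17), np.float64(-1.8)), (292, np.float64(25.27), np.float64(-1.6))]
pics/x1.png [(285, np.float64(27.6), np.float64(6.7)), (285, np.float64(29.95), np.float64(14.0)), (286, np.float64(28.82), np.float64(10.5)), (287, np.float64(28.69), np.float64(10.0)), (288, np.float64(28.74), np.float64(10.1)), (289, np.float64(28.78), np.float64(10.2)), (290, np.float64(28.83), np.float64(10.3)), (291, np.float64(28.89), np.float64(10.5)), (292, np.float64(28.94), np.float64(10.6))]
pics/x2.png [(285, np.float64(28.64), np.float64(10.0)), (285, np.float64(30.2), np.float64(14.8)), (286, np.float64(32.53), np.float64(22.0)), (287, np.float64(32.94), np.float64(23.4)), (288, np.float64(32.98), np.float64(23.7)), (289, np.float64(32.93), np.float64(23.6)), (290, np.float64(32.92), np.float64(23.7)), (291, np.float64(32.87), np.float64(23.7)), (292, np.float64(32.85), np.float64(23.7))]
```

```bash
python3 -m pendant '[[-1,0,0,2,0,0,0],[-1,0,0,1.5,0,0,0],[-1,0,0,0,0,0,0],[-1,0,0,0,0,0,0]]'; python3 p.py 1 pics/x3.png; python3 f.py pics/x3.png
```

```text
t: 5.85
tool_pos: [0.5127, 0.0755, 0.0595]
orientation: [3.141, 0.003, 2.806]
wrist_force: [-1.6, 0.6, 9.7]
grip_width: -0.0001
grasp_force: 4.5
r 178 6 51.27874559378864 [51.0, 51.6, 53.2, 50.6, 54.0, 50.3]
r 184 8 51.161427704271176 [52.5, 52.1, 51.4, 51.0, 50.9, 49.3, 51.3, 48.6]
r 190 5 52.10430510260067 [52.3, 52.1, 53.4, 49.5, 49.5]
r 196 6 49.66036503126764 [48.3, 49.7, 50.8, 49.7, 50.1, 49.2]
r 202 5 49.055647576143556 [48.4, 49.7, 48.5, 49.1, 49.8]
r 208 4 50.09568874980519 [55.2, 49.3, 48.9, 50.9]
5.9 [0.5127 0.0755 0.0595] [-1.5 -0.3  8.3]
pics/x3.png [(285, np.float64(27.67), np.float64(6.9)), (285, np.float64(29.5), np.float64(12.6)), (286, np.float64(33.94), np.float64(26.4)), (287, np.float64(34.11), np.float64(27.1)), (288, np.float64(34.09), np.float64(27.2)), (289, np.float64(34.02), np.float64(27.1)), (290, np.float64(33.98), np.float64(27.2)), (291, np.float64(33.97), np.float64(27.3)), (292, np.float64(33.93), np.float64(27.3))]
```

View pics/x3.png

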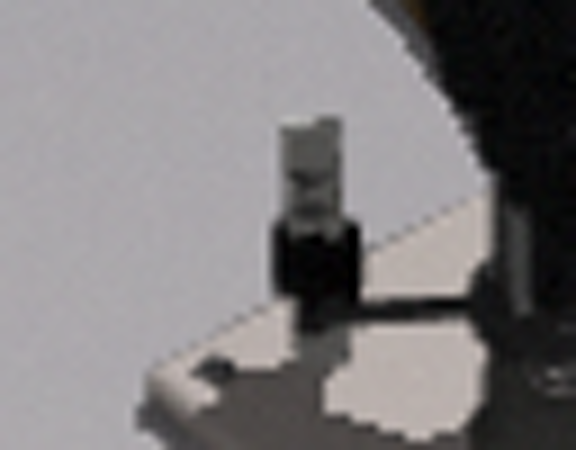

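```bash
python3 -m pendant '[[-1,0,0,0.7,0,0,0],[-1,0,0,0,0,0,0],[-1,0,0,0,0,0,0],[-1,0,0,0,0,0,0],[-1,0,0,0,0,0,0],[-1,0,0,0,0,0,0],[-1,0,0,0,0,0,0],[-1,0,0,0,0,0,0],[-1,0,0,0,0,0,0],[-1,0,0,0,0,0,0],[-1,0,0,0,0,0,0]]'; python3 p.py 1 pics/x4.png|grep -v "r 208"; python3 f.py pics/x4.png
```

```text
t: 7.32
tool_pos: [0.5128, 0.0755, 0.0589]
orientation: [3.141, 0.003, 2.806]
wrist_force: [-2.3, 0.2, 8.6]
grip_width: 0.0001
grasp_force: 4.6
r 178 8 52.087506965491805 [52.2, 53.1, 52.0, 52.3, 52.3, 51.4, 51.9, 51.2]
r 184 6 51.6883006820712 [52.2, 49.8, 51.2, 49.2, 52.6, 52.6]
r 190 4 50.03169885986514 [49.8, 50.7, 50.3, 49.7]
r 196 7 48.0654758279131 [48.0, 48.6, 48.1, 47.6, 48.3, 49.5, 43.7]
r 202 8 47.408815568288965 [48.5, 47.5, 47.3, 49.1, 48.1, 47.1, 46.6, 46.0]
7.375 [0.5128 0.0755 0.0589] [-1.3 -0.4  9.2]
pics/x4.png [(285, np.float64(28.8), np.float64(10.5)), (285, np.float64(29.07), np.float64(11.3)), (286, np.float64(34.24), np.float64(27.4)), (287, np.float64(34.44), np.float64(28.1)), (288, np.float64(34.28), np.float64(27.8)), (289, np.float64(34.29), np.float64(28.0)), (290, np.float64(34.29), np.float64(28.1)), (291, np.float64(34.13), np.float64(27.8)), (292, np.float64(34.09), np.float64(27.8))]
```

```bash
python3 -m pendant '[[-1,0,0,-4,0,0,0],[-1,0,0,-6,0,0,0],[-1,0,0,-6,0,0,0],[-1,0,0,-6,0,0,0],[-1,0,0,-8,0,0,0],[-1,0,0,-20,0,0,0],[-1,0,0,-30,0,0,0],[-1,0,0,-15,0,0,0],[-1,0,0,0,0,0,0],[-1,0,0,0,0,0,0]]'; python3 p.py 1 pics/x5.png|grep -v "r 208"; python3 f.py pics/x5.png; python3 d.py
```

```text
t: 8.68
tool_pos: [0.5108, 0.0756, 0.1507]
orientation: [-3.141, -0.002, 2.806]
wrist_force: [-1.2, -0.5, -0.8]
grip_width: -0.0001
grasp_force: 0.0
r 178 6 76.1512009340174 [77.7, 75.7, 76.6, 76.9, 75.0, 74.4]
r 184 6 76.55047762464729 [77.4, 76.6, 75.3, 77.9, 76.5, 75.4]
r 190 6 76.54461563959435 [76.5, 77.3, 77.1, 74.8, 75.8, 76.6]
r 196 6 76.68499411597985 [76.7, 77.1, 76.3, 74.9, 76.7, 76.8]
r 202 8 75.58252867980525 [77.5, 76.9, 75.0, 75.1, 76.1, 76.8, 74.9, 74.9]
8.725 [0.5106 0.0756 0.1505] [ 0.3 -0.3 -0.1]
pics/x5.png [(285, np.float64(29.37), np.float64(12.2)), (286, np.float64(25.91), np.float64(1.4)), (287, np.float64(25.35), np.float64(-0.5)), (288, np.float64(25.38), np.float64(-0.6)), (289, np.float64(25.33), np.float64(-0.9)), (290, np.float64(25.32), np.float64(-1.1)), (291, np.float64(25.21), np.float64(-1.6)), (292, np.float64(25.37), np.float64(-1.3))]
L [-0.2  1.  50.5]
R [ -56.1 -203.5   50.5]
8.775 [0.5107 0.0756 0.1505] [-3.141e+00 -3.000e-03  2.806e+00] [-0.55 -0.32  0.65]
```

The left pointer is fully back at rest. Next, the right pad.

```bash
python3 -m pendant '[[-1,-7,-25,0,0,0,0],[-1,-10,-36,0,0,0,0],[-1,-10,-36,0,0,0,0],[-1,-10,-36,0,0,0,0],[-1,-10,-36,0,0,0,0],[-1,-7,-25,0,0,0,0],[-1,-2,-9,10,0,0,0],[-1,0,0,20,0,0,0],[-1,0,0,20,0,0,0],[-1,0,0,8,0,0,0],[-1,0,0,0,0,0,0],[-1,0,0,0,0,0,0]]'; python3 d.py; python3 p.py -1 pics/y0.png
python3 - <<'E'
from h import *
im=imaging.get_image("scene");q=im["pixels"][215:330,310:460];cv2.imwrite("pics/y0b.png",cv2.resize(q,None,fx=5,fy=5,interpolation=2))
E
```

```text
t: 10.28
tool_pos: [0.498, -0.1343, 0.0948]
orientation: [3.141, 0.001, 2.806]
wrist_force: [0.5, 0.6, 0.7]
grip_width: 0.0002
grasp_force: 0.0
L [ 57.1 203.3  -5.2]
R [ 1.3 -1.2 -5.2]
10.275 [ 0.498  -0.1343  0.0948] [3.141e+00 1.000e-03 2.806e+00] [0.47 0.57 0.74]
r 178 11 75.63045257313195 [76.5, 76.9, 76.2, 76.2, 74.2, 76.3, 75.0, 75.4, 75.6, 75.0, 75.5]
r 184 8 76.24524299867691 [77.6, 76.0, 77.1, 76.5, 76.6, 75.5, 74.5, 75.0]
r 190 6 76.07497621342019 [76.9, 75.5, 75.9, 76.4, 75.1, 76.2]
r 196 10 75.88409766624044 [77.7, 76.8, 76.9, 75.6, 75.8, 77.3, 75.9, 75.7, 75.3, 75.3]
r 202 9 76.37484872069066 [76.5, 77.1, 77.2, 75.6, 75.7, 76.4, 76.8, 75.2, 74.2]
r 208 7 75.21648895292732 [74.9, 75.1, 78.4, 75.2, 73.2, 75.4, 75.9]
10.325 [ 0.4982 -0.1344  0.095 ] [0.8 0.6 0.7]
```

View pics/y0b.png

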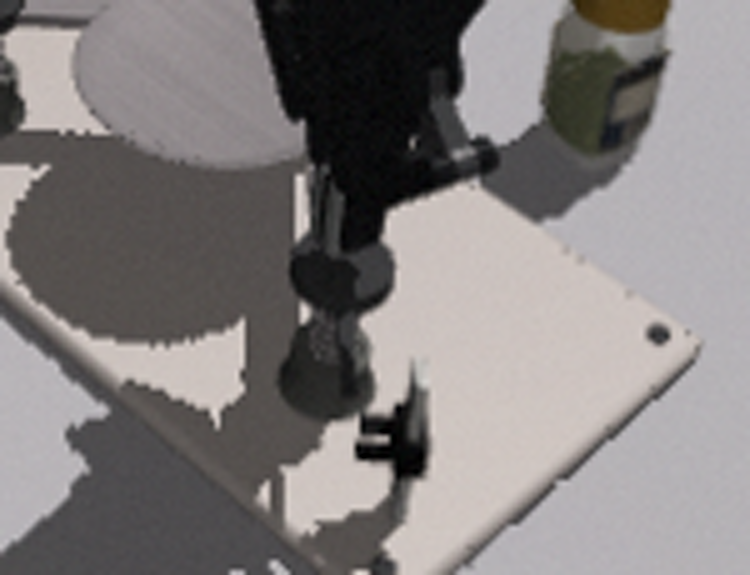

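The fingertips stand over the right pad (crop 340,270). The fork's two prongs show clearly at (370,425) and (365,450).

```bash
python3 -m pendant '[[-1,-1,1,4,0,0,0],[-1,0,0,5,0,0,0],[-1,0,0,3,0,0,0],[-1,0,0,3,0,0,0],[-1,0,0,3,0,0,0],[-1,0,0,3,0,0,0],[-1,0,0,3,0,0,0],[-1,0,0,2,0,0,0],[-1,0,0,0,0,0,0],[-1,0,0,0,0,0,0]]'; python3 p.py -1 pics/y1.png
```

```text
t: 11.62
tool_pos: [0.4991, -0.1341, 0.0687]
orientation: [-3.141, 0.001, 2.806]
wrist_force: [-2.0, -1.7, 5.9]
grip_width: 0.0001
grasp_force: 2.9
r 178 9 62.05193712729895 [62.2, 63.0, 63.2, 60.7, 64.5, 61.5, 62.1, 61.6, 61.1]
r 184 7 61.470558615353774 [63.0, 62.2, 62.8, 61.5, 59.5, 59.7, 60.8]
r 190 9 60.83670929658713 [62.1, 62.2, 61.7, 60.7, 60.8, 60.6, 59.4, 62.7, 58.6]
r 196 12 60.298572378956635 [60.8, 61.0, 60.9, 61.5, 60.7, 61.4, 58.8, 59.9, 57.4, 58.6, 58.6, 58.6]
r 202 8 60.597733612029025 [60.1, 59.9, 61.1, 59.7, 62.3, 61.4, 62.3, 59.9]
r 208 5 60.24907047091232 [60.8, 63.1, 59.5, 60.2, 59.5]
11.675 [ 0.4991 -0.134   0.0687] [-2.8 -0.9  6.4]
```

View pics/y1.png

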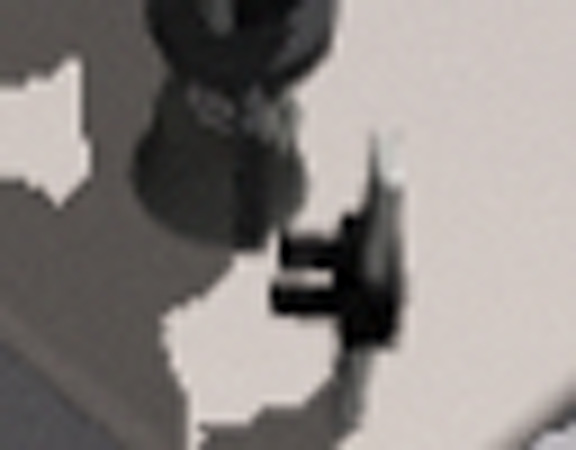

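```bash
python3 -m pendant '[[-1,0,0,2,0,0,0],[-1,0,0,2.3,0,0,0],[-1,0,0,0,0,0,0],[-1,0,0,0,0,0,0]]'; python3 p.py -1 pics/y2.png
```

```text
t: 12.18
tool_pos: [0.4994, -0.1341, 0.0648]
orientation: [-3.142, 0.002, 2.806]
wrist_force: [-2.5, 0.3, 6.1]
grip_width: -0.0003
grasp_force: 3.6
r 178 8 57.570879156279005 [58.5, 57.4, 57.7, 57.6, 55.8, 58.6, 55.8, 57.5]
r 184 9 57.267491211303145 [58.2, 57.7, 57.3, 56.8, 58.0, 56.6, 57.3, 54.8, 55.2]
r 190 8 56.81370328595481 [56.6, 57.1, 58.9, 55.0, 57.4, 57.0, 56.5, 54.9]
r 196 5 55.61715889567942 [55.6, 55.5, 55.1, 57.7, 56.5]
r 202 10 57.07515954468478 [56.3, 56.9, 57.5, 58.0, 57.4, 55.4, 57.2, 57.8, 54.5, 55.1]
r 208 1 55.86465901698923 [55.9]
12.225 [ 0.4994 -0.1341  0.0648] [-2.1  0.4  6.9]
```

View pics/y2.png

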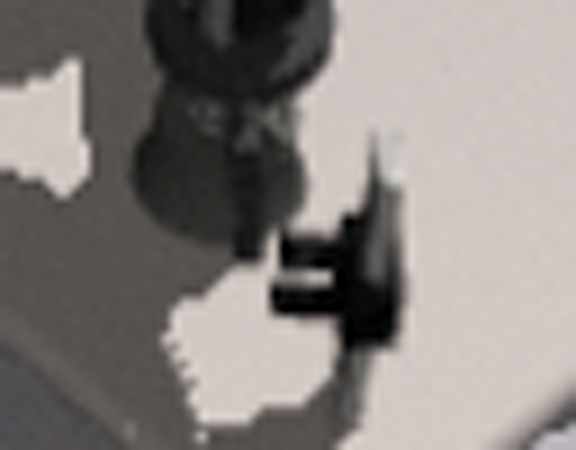

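```bash
python3 -m pendant '[[-1,0,0,0.8,0,0,0],[-1,0,0,0,0,0,0],[-1,0,0,0,0,0,0],[-1,0,0,0,0,0,0],[-1,0,0,0,0,0,0],[-1,0,0,0,0,0,0],[-1,0,0,0,0,0,0],[-1,0,0,0,0,0,0],[-1,0,0,0,0,0,0],[-1,0,0,0,0,0,0],[-1,0,0,0,0,0,0],[-1,0,0,0,0,0,0]]'; python3 p.py -1 pics/y3.png
python3 - <<'E'
from h import *
im=imaging.get_image("scene")
o=np.array([.5496,-.0326]);y=-.07;R=np.array([[np.cos(y),-np.sin(y)],[np.sin(y),np.cos(y)]])
for z in(.075,.06,.054,.0527,.051,.046):print(z,np.round(proj(im,[*(o+R@[-.088,-.148]),z]),1))
E
```

```text
t: 13.72
tool_pos: [0.4995, -0.1341, 0.0641]
orientation: [3.142, 0.002, 2.806]
wrist_force: [-2.7, 0.2, 6.8]
grip_width: 0.0001
grasp_force: 3.7
r 178 8 56.85362819179285 [58.0, 56.8, 57.0, 56.9, 57.4, 55.7, 56.8, 56.2]
r 184 9 56.35278919572717 [58.2, 56.4, 56.9, 56.1, 57.2, 55.3, 57.0, 55.3, 55.9]
r 190 8 55.8138955185582 [57.0, 55.6, 58.3, 57.9, 54.8, 56.0, 55.2, 54.6]
r 196 7 55.612527394890535 [55.6, 55.6, 55.4, 55.1, 58.2, 55.7, 55.8]
r 202 8 55.62978291814796 [56.5, 56.5, 55.1, 56.2, 57.0, 54.2, 54.6, 55.0]
r 208 2 55.63999100360301 [55.7, 55.6]
13.775 [ 0.4994 -0.1341  0.0641] [-2.9 -0.1  8. ]
0.075 [378.2 294.8]
0.06 [377.4 300.1]
0.054 [377.1 302.3]
0.0527 [377.  302.7]
0.051 [377.  303.3]
0.046 [376.7 305.1]
```

```bash
python3 -m pendant '[[-1,0,0,-4,0,0,0],[-1,0,0,-5,0,0,0],[-1,0,0,-6,0,0,0],[-1,0,0,-6,0,0,0],[-1,0,0,-8,0,0,0],[-1,0,0,-20,0,0,0],[-1,0,0,-30,0,0,0],[-1,0,0,-20,0,0,0],[-1,0,0,0,0,0,0],[-1,0,0,0,0,0,0],[-1,0,0,0,0,0,0],[-1,0,0,0,0,0,0]]'; python3 p.py -1 pics/y5.png|grep -v "r 208"; python3 p.py 1 pics/x6.png|grep -v "r 208"
python3 - <<'E'
from h import *
im=imaging.get_image("scene");cv2.imwrite("pics/end.png",im["pixels"])
E
```

```text
t: 15.32
tool_pos: [0.4983, -0.1336, 0.1609]
orientation: [3.141, -0.002, 2.806]
wrist_force: [0.1, 0.1, 0.0]
grip_width: -0.0001
grasp_force: 0.0
r 178 10 76.23202819827962 [76.7, 75.9, 73.9, 77.6, 76.5, 76.8, 75.6, 76.5, 76.0, 74.1]
r 184 6 77.38090452210855 [78.1, 77.7, 77.1, 78.2, 76.5, 75.2]
r 190 7 76.50408809340303 [76.9, 76.7, 77.1, 76.5, 74.3, 75.3, 75.4]
r 196 7 75.71048568141437 [75.2, 75.7, 75.7, 76.2, 77.1, 75.5, 74.1]
r 202 9 76.26748332512668 [77.2, 76.8, 76.3, 75.1, 75.6, 76.4, 75.9, 77.6, 74.4]
15.375 [ 0.4984 -0.1337  0.1612] [-0.5  0.3  0.5]
r 178 5 76.72519674790168 [78.8, 75.0, 76.7, 75.6, 77.0]
r 184 6 76.08382773933609 [77.0, 78.5, 78.3, 74.9, 74.1, 75.2]
r 190 6 76.14192148361137 [77.0, 78.9, 75.6, 75.8, 76.4, 74.1]
r 196 6 76.29773965201464 [78.1, 75.3, 76.6, 76.0, 76.8, 73.3]
r 202 7 76.2142685603423 [77.5, 76.6, 76.0, 76.8, 76.2, 73.9, 74.9]
15.425 [ 0.4985 -0.1337  0.1614] [0.  0.1 0.4]
```

View pics/end.png

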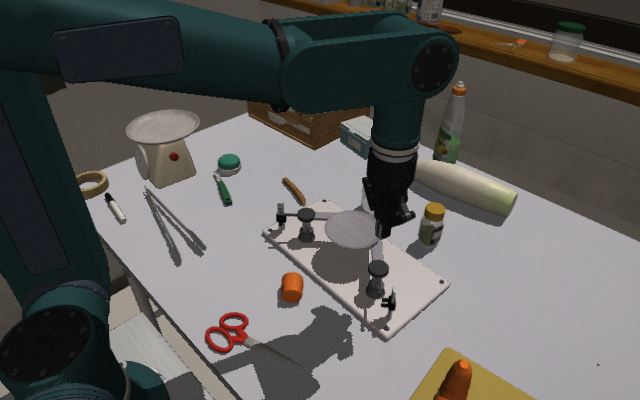

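The balance is free, with both pads up at (306,222) and (378,275). The riders, carrot, burdock and spice jar haven't moved (the glass jar is mostly hidden behind the gripper), and the gripper is clear above.

```bash
python3 -c "from station import order; print(order.hand_in())"
```

```text
the job is handed in; nothing more can be done
None
```

I pressed the left pad, then the right, until each pointer stood between its rider's prongs, held each for more than a second, and let both spring back fully; the balance is free and the job is handed in.

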